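Game-night line-up: cartridges from the red box to the rack in reverse order

ROBOT

A 6-joint arm with a two-finger parallel gripper is mounted at the origin on the work surface. World frame = base frame: x ahead of the robot, y to its left, z up, the work surface at z = 0. Lengths are in mm, angles in rad, forces in N, time in s.
With the tool pointing down it reaches from about 350 to 950 mm from the base axis. Payload 17.4 kg.
Tool frame: the origin (TCP) lies at the very end of the fingers, on their centre line; the grasp point (between the pads) lies 19 mm behind it (bot.tcp_to_grasp is the distance from the TCP to the grasp point, in mm); z points along the fingers, y is the line along which they close (so a half turn about z gives the same grasp; the last joint's range is limited). The gripper opens to 93 mm and grips with 3 to 60 N. Pads are 15 mm wide; open, the fingers measure 128 mm over their backs; the gripper's body (75 mm by 188 mm) begins 65 mm behind the grasp point.
Start: joints at [1.24, 0.116, 1.442, -0, 1.584, -0.038], TCP at [194.836, 646.275, 196.846] pointing down, gripper open.
Joint ranges: [-2.83, 2.83], [-0.83, 2.19], [0.07, 2.5], [-1.14, 4.28], [0.01, 3], [-2.97, 2.97]. Speed limits (rad/s): [1.89, 1.89, 2.22, 3.14, 3.14, 3.14].

INTERFACE

Orientations are given as a unit quaternion [x, y, z, w].
In Python, from plant import bot gives the robot as it stands. Calls block until the motion is done:
- bot.reach(position, orientation): joint-space move of the TCP to a pose.
- bot.move_l(position, frame=None, velocity=150, force_limit=None): straight line of the TCP; frame=None keeps the orientation; velocity is the mean speed in mm/s. With force_limit (N) it stops when the force on the tool has changed by that much, and returns True; else False.
- bot.movej(angles): joint-space move.
- bot.set_gripper(opening, force=None): finger opening in mm; force is the grip in N (None keeps the last); returns when the fingers have stopped.
- bot.sleep(seconds).
- bot.ik(position, orientation): joint angles nearest the present ones, or None.
- bot.sense(): the state.
- bot.read_camera(name): name is "scene" or "top" or "wrist"; returns a dict with "pixels" (400x640x3 uint8, blue, green, red), "fx", "fy", "cx", "cy" (pixels), "R" (3x3) and "t" (3): a world point X has camera coordinates R X + t; the wrist camera has in their place "hand_eye" (4x4, takes a point from camera to tool coordinates, whose origin is the TCP and whose axes are the flange's). Camera axes: x right, y down, z forward; pixel columns grow to the right and rows downward; lengths in mm; the calibration is good to about 2 mm. The wrist camera is an equidistant fisheye: a pixel r from the principal point sees the ray r / f radians off the axis. A picture is of the moment at which its call begins: read the wrist's pose just before it. There is no depth.
A pose or a line that the arm cannot do raises bot.PlanningError and nothing moves.
- bot.hand_in(): hands the job in; it is judged then, once.
Trained networks look in a picture, given as the dict that the camera call returned (one of the last four; its "shot" number tells which), for a name from the list of things; names that differ only in an ending like _2 or _b are one class to them, and where a whole thing is asked for, a point or a joint stands for the part that bears it (a point fixed in the world has none). Each returns a list of dicts, best first, with "conf" (0 to 1); they miss things now and then, are a little off and sometimes report something else, mostly with a low value. They report only what shows in the picture. A call takes as long as a camera call.
- bot.boxes_of(name, picture): "bbox" ([left, top, right, bottom] in pixels, round what is visible of it).
The state is a dict: "time_s": time; "joint_pos": joint angles; "joint_vel": joint speeds; "effort": joint torques, N m; "tcp_pos": TCP position; "orientation": TCP orientation; "contact_force": force on the tool from outside, world axes, zero at the start; "moment": the same for the moment, N m; "width": finger opening in mm; "finger_force": force on a finger pad.
Only numpy, scipy, OpenCV 4.12 (cv2) and the standard library are available. Lean on these libraries where they do the work, as an engineer would, in place of code of your own. Each camera call takes 0.05 s, during which the arm holds its last target. There are 200 camera calls.

TASK

Move the four game cartridges from the red box into the dark wooden rack, one in each slot and standing upright, in reverse order: the cartridge that now stands farthest from the box's green clip goes into the slot next to the rack's brass knob, the others follow in turn, and the one now beside the green clip ends up in the slot farthest from the knob.

Things in the scene. Friction and masses are not known exactly. Their poses are not given: they have to be found in the camera images.
- box: Fixed open red plastic box, 82 (x) x 216 (y) mm, walls 26 mm high, floor 5 mm above the table; a green clip sticks 14 mm out of its +y end. Four slots along y, 66 (x) x 36 (y) mm, centred at y = +81 (beside the clip), +27, -27, -81 mm, x = 0, with solid 18 mm dividers. Origin: centre of its underside, on the table. Box and rack may swap sides (left, right).
- rack: Fixed dark walnut rack, 82 (x) mm by y = -108 to +134 mm, 28 mm high, empty at first; a brass knob (26 mm across, top at 56 mm) stands on its +y end at y = +121 mm. Four slots along y, 66 (x) x 36 (y) mm, centred at y = +81 (next to the knob), +27, -27, -81 mm, x = 0, floors 10 mm above the table, solid 18 mm dividers. Origin: centre of its underside, on the table.
- cart_blue: The blue game cartridge, loose, about 90 g, a plain white label on each broad face, standing upright in a box slot with about 8 mm of play: 50 mm wide (x), 20 mm thick (y, along the row), 75 mm tall (z). Origin: centre of its underside. Grip from above across the 50 mm width or the 20 mm thickness (some 30 mm lie between neighbours).
- cart_yellow: The yellow game cartridge, loose, about 90 g, a plain white label on each broad face, standing upright in a box slot with about 8 mm of play: 50 mm wide (x), 20 mm thick (y, along the row), 75 mm tall (z). Origin: centre of its underside. Grip from above across the 50 mm width or the 20 mm thickness (some 30 mm lie between neighbours).
- cart_white: The white game cartridge, loose, about 90 g, a plain brown label on each broad face, standing upright in a box slot with about 8 mm of play: 50 mm wide (x), 20 mm thick (y, along the row), 75 mm tall (z). Origin: centre of its underside. Grip from above across the 50 mm width or the 20 mm thickness (some 30 mm lie between neighbours).
- cart_black: The black game cartridge, loose, about 90 g, a plain white label on each broad face, standing upright in a box slot with about 8 mm of play: 50 mm wide (x), 20 mm thick (y, along the row), 75 mm tall (z). Origin: centre of its underside. Grip from above across the 50 mm width or the 20 mm thickness (some 30 mm lie between neighbours).
- tab_blue: The fixed blue index tab on the far (+x) rim of the red box (a strip 32 mm long, its top 29 mm above the table) marking the slot where the blue cartridge stands at the start. Origin: at the centre of that slot's floor, 5 mm above the table; the strip lies 33 to 47 mm from it along +x. Axes parallel to the box's.
- tab_yellow: The fixed yellow index tab on the far (+x) rim of the red box (a strip 32 mm long, its top 29 mm above the table) marking the slot where the yellow cartridge stands at the start. Origin: at the centre of that slot's floor, 5 mm above the table; the strip lies 33 to 47 mm from it along +x. Axes parallel to the box's.
- tab_white: The fixed white index tab on the far (+x) rim of the red box (a strip 32 mm long, its top 29 mm above the table) marking the slot where the white cartridge stands at the start. Origin: at the centre of that slot's floor, 5 mm above the table; the strip lies 33 to 47 mm from it along +x. Axes parallel to the box's.
- tab_black: The fixed black index tab on the far (+x) rim of the red box (a strip 32 mm long, its top 29 mm above the table) marking the slot where the black cartridge stands at the start. Origin: at the centre of that slot's floor, 5 mm above the table; the strip lies 33 to 47 mm from it along +x. Axes parallel to the box's.

How it is judged:
By the outcome, as a careful person would: the job done as asked, in the order asked, and still so for the second after the job is handed in, with the robot touching nothing.
It also fails if it takes over 106 s, if anything falls off the work surface, if the arm or the gripper's body presses on something with over 40 N, if the wrist force passes 120 N, or if a joint passes its speed limit or range.

## Working session

There is one attempt and no reset: what is moved stays moved. The work goes in short steps, each a Python script; the robot and the scene stay as the last script left them, time stands still between calls to the robot, and variables do not carry over. Pictures are saved under pics/ and viewed, at most 14 in all, crops included, and the job is handed in when it is done.

```bash
mkdir -p pics; ls; python3 - <<'E'
from plant import bot
import cv2
names=["box","rack","cart_blue","cart_yellow","cart_white","cart_black","tab_blue","tab_yellow","tab_white","tab_black"]
for c in ["scene","top"]:
    p=bot.read_camera(c); cv2.imwrite(f"pics/{c}0.png",p["pixels"])
    print(c,p["fx"],p["fy"],p["cx"],p["cy"],p["R"],p["t"])
    for n in names:
        print(n,[([round(v) for v in d["bbox"]],round(d["conf"],2)) for d in bot.boxes_of(n,p)[:3]])
print(bot.sense())
E
```

```text
pics
scene 362.5749679738252 362.5749679738252 318.10926033399903 203.42243342963928 [[ 0.71298266  0.7009593   0.01765757]
 [ 0.4345363  -0.42194561 -0.79570102]
 [-0.55030349  0.57499388 -0.60543216]] [-352.64703281 -199.60061617 1016.35130595]
box [([175, 226, 316, 321], 0.86)]
rack [([330, 140, 438, 191], 0.97)]
cart_blue [([275, 207, 304, 251], 0.62)]
cart_yellow [([217, 230, 251, 284], 0.93)]
cart_white [([187, 250, 219, 303], 0.69), ([239, 272, 260, 298], 0.66)]
cart_black [([247, 218, 276, 271], 0.62)]
tab_blue [([249, 217, 276, 269], 0.7), ([296, 242, 315, 263], 0.46)]
tab_yellow [([239, 273, 263, 295], 0.87)]
tab_white [([208, 293, 233, 315], 0.62)]
tab_black [([269, 258, 290, 277], 0.6)]
top 439.20361346643443 439.20361346643443 311.09380499535183 197.27206263377832 [[-2.19718735e-03 -9.99932599e-01  1.14004338e-02]
 [-9.80389010e-01 -9.26144202e-05 -1.97072019e-01]
 [ 1.97059792e-01 -1.16098642e-02 -9.80322727e-01]] [   5.0535877   549.91093684 1006.01920288]
box [([340, 190, 437, 228], 0.87)]
rack [([167, 193, 274, 252], 0.91)]
cart_blue [([354, 193, 368, 215], 0.67)]
ca
[... 295 characters left out ...]
me_s': 1.1, 'joint_pos': array([ 1.24020646e+00,  1.16012146e-01,  1.44162387e+00, -1.66660482e-05,
        1.58402433e+00, -3.77501453e-02]), 'joint_vel': array([-0.00074824, -0.00033091,  0.0001923 ,  0.00037597, -0.00086586,
        0.00067509]), 'effort': array([-1.21267694e-03, -7.21040082e+01, -6.22762656e+01,  7.79589708e-02,
        1.84607820e-02, -3.58908039e-05]), 'tcp_pos': array([194.83149621, 646.25852548, 196.82311282]), 'orientation': array([ 1.45897353e-01,  9.89299733e-01, -3.47982925e-05,  1.99337602e-06]), 'contact_force': array([-0.12938159, -0.00250731,  0.74622967]), 'moment': array([ 0.01815007, -0.02105931,  0.00285053]), 'finger_force': 0.0, 'width': 92.99364888115}
```

```bash
python3 - <<'E'
import cv2
a=cv2.imread("pics/scene0.png")[130:330,160:450]
cv2.imwrite("pics/s1.png",cv2.resize(a,(798,550),interpolation=cv2.INTER_CUBIC))
a=cv2.imread("pics/top0.png")[160:280,150:450]
cv2.imwrite("pics/t1.png",cv2.resize(a,(800,320),interpolation=cv2.INTER_CUBIC))
E
```

```text
(no output)
```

View pics/s1.png

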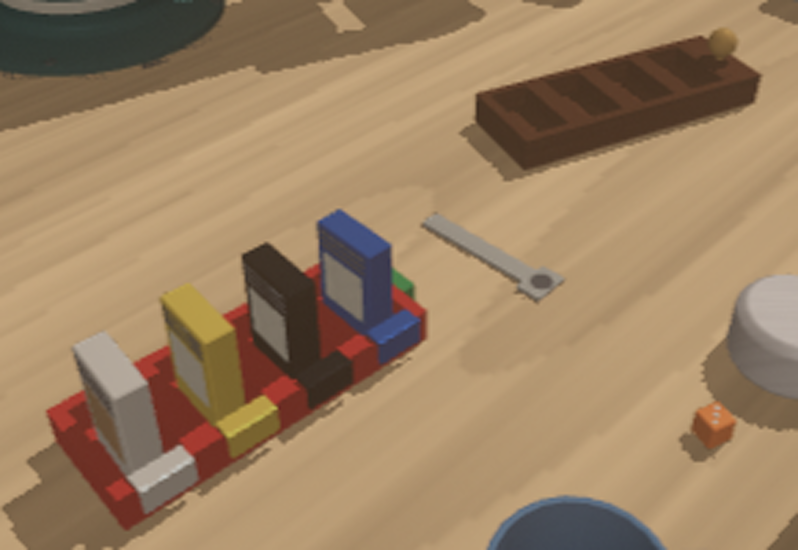

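View pics/t1.png

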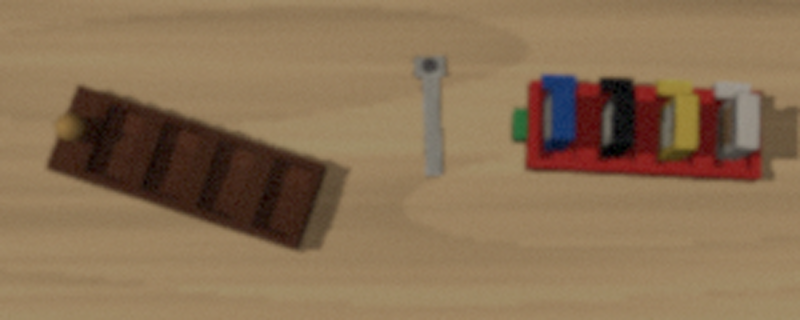

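```bash
cat > h.py <<'E'
from plant import bot
import numpy as np, cv2
from scipy.optimize import least_squares
from scipy.spatial.transform import Rotation as Ro
def proj(p,X):
    c=np.atleast_2d(X)@np.array(p["R"]).T+p["t"]
    return c[:,:2]/c[:,2:]*[p["fx"],p["fy"]]+[p["cx"],p["cy"]]
def W(pose,P):  # local (x,y,z) -> world
    x,y,a=pose; P=np.atleast_2d(P).astype(float); c,s=np.cos(a),np.sin(a)
    return np.c_[x+c*P[:,0]-s*P[:,1], y+s*P[:,0]+c*P[:,1], P[:,2]]
def quat(yaw):  # z down, tool y along local x of a thing turned by yaw
    y=np.array([np.cos(yaw),np.sin(yaw),0]); z=np.array([0,0,-1.]); x=np.cross(y,z)
    best=None
    return [Ro.from_matrix(np.c_[s*x,s*y,z]).as_quat() for s in (1,-1)]
E
python3 - <<'E'
from h import *
S=bot.read_camera("scene");T=bot.read_camera("top")
s=lambda u,v:(160+u/2.7517,130+v/2.75); t=lambda u,v:(150+u/2.667,160+v/2.667)
def fit(obs,x0):
    def r(q,w=0):
        return np.concatenate([(proj(c,W(q,P))-px).ravel() for c,P,px in obs])
    f=least_squares(r,x0,loss="soft_l1",x_scale=[100,100,1]); print(np.round(f.x,3)); print(np.round(f.fun.reshape(-1,2),1).tolist()); return f.x
R=lambda x,y:(x,y,28); B=lambda x,y:(x,y,26)
rack=fit([(T,R(41,134),t(80,87)),(T,R(-41,134),t(50,165)),(T,R(-41,-108),t(300,243)),(T,R(41,-108),t(327,162)),
 (S,R(-41,-108),s(476,93)),(S,R(41,-108),s(523,130)),(S,R(41,134),s(760,75)),(S,R(-41,134),s(703,37)),
 (T,(0,121,50),t(67,125)),(S,(0,121,45),s(723,43))],[600,250,-.3])
box=fit([(T,B(41,108),t(528,82)),(T,B(-41,108),t(528,164)),(T,B(-41,-108),t(757,175)),
 (S,B(-41,-108),s(50,412)),(S,B(41,-108),s(125,490)),(S,B(41,108),s(427,312))],[600,-150,0])
np.save("poses.npy",[rack,box])
# predicted cart top faces in top cam, slot-centred
for y in (81,27,-27,-81):
    c=W(box,[(a,y+b,80) for a in(25,-25) for b in(10,-10)]); q=proj(T,c)
    print(y,np.round((q-[150,160])*2.667).astype(int).tolist())
for pose in (rack,box):
  for y in(81,-81):
    p=W(pose,(0,y,300))[0]
    for q in quat(pose[2]):
        print(p,np.round(bot.ik(p,q),2) if bot.ik(p,q) is not None else None)
E
```

```text
[ 4.91302e+02  2.13439e+02 -3.13000e-01]
[[0.2, -1.8], [-0.8, 0.2], [-0.7, 1.5], [0.2, -0.1], [-0.6, -0.1], [0.9, 4.2], [0.4, -0.3], [-0.9, -1.0], [1.4, -0.5], [-0.3, -1.2]]
[ 5.29774e+02 -1.93710e+02 -3.60000e-02]
[[-0.2, -0.9], [-0.8, 0.9], [1.1, -0.1], [-0.2, -0.8], [-0.5, 3.7], [0.9, -2.2]]
81 [[552, 85], [574, 86], [551, 140], [574, 141]]
27 [[613, 87], [635, 88], [613, 143], [635, 143]]
-27 [[673, 89], [696, 90], [674, 145], [697, 146]]
-81 [[734, 91], [757, 92], [735, 147], [758, 148]]
[516.27575217 290.49338587 300.        ] [ 0.47 -0.07  1.47 -0.    1.75  0.78]
[516.27575217 290.49338587 300.        ] [ 0.47 -0.07  1.47 -0.    1.75 -2.36]
[466.32892556 136.38525983 300.        ] [ 0.23 -0.31  1.67 -0.    1.78  0.55]
[466.32892556 136.38525983 300.        ] [ 0.23 -0.31  1.67 -0.    1.78 -2.6 ]
[ 532.72463589 -112.76404295  300.        ] [-0.26 -0.18  1.56 -0.    1.76 -0.22]
[ 532.72463589 -112.76404295  300.        ] [-0.26 -0.18  1.56 -0.    1.76  2.92]
[ 526.82393225 -274.65654338  300.        ] [-0.52 -0.07  1.46 -0.    1.75 -0.49]
[ 526.82393225 -274.65654338  300.        ] [-0.52 -0.07  1.46 -0.    1.75  2.65]
```

```bash
cat >> h.py <<'E'
def wproj(p,st,X):
    X=np.atleast_2d(X); t=Ro.from_quat(st["orientation"]).inv().apply(X-st["tcp_pos"])
    H=np.linalg.inv(np.array(p["hand_eye"])); c=t@H[:3,:3].T+H[:3,3]
    n=np.hypot(c[:,0],c[:,1]); th=np.arctan2(n,c[:,2])
    return c[:,:2]/n[:,None]*th[:,None]*[p["fx"],p["fy"]]+[p["cx"],p["cy"]]
E
python3 - <<'E'
from h import *
import pickle
rack,box=np.load("poses.npy")
out={}
for nm,pose,h in (("box",box,26),("rack",rack,28)):
    bot.reach(W(pose,(0,0,270))[0],quat(pose[2])[0]); bot.sleep(.3)
    st=bot.sense(); p=bot.read_camera("wrist"); im=p["pixels"].copy(); out[nm]=(p,st)
    cv2.imwrite(f"pics/w_{nm}_raw.png",im)
    for n in (["cart_blue","cart_black","cart_yellow","cart_white"] if nm=="box" else ["rack"]):
        print(n,[(np.round(d["bbox"]).tolist(),round(d["conf"],2)) for d in bot.boxes_of(n,p)[:2]])
    y1=108 if nm=="box" else 134
    q=[[(41,y1,h),(-41,y1,h),(-41,-108,h),(41,-108,h)]]
    for y in (81,27,-27,-81):
        q.append([(33,y+18,h),(-33,y+18,h),(-33,y-18,h),(33,y-18,h)])
        if nm=="box": q.append([(25,y+10,80),(-25,y+10,80),(-25,y-10,80),(25,y-10,80)])
    big=cv2.resize(im,(800,500),interpolation=cv2.INTER_CUBIC)
    for k in q: cv2.polylines(big,[(wproj(p,st,W(pose,k))*1.25).astype(int)],True,(255,0,255) if k[0][2]<50 else (0,255,0),1)
    cv2.imwrite(f"pics/w_{nm}.png",big)
pickle.dump(out,open("w.pkl","wb")); print(p["fx"],np.round(p["hand_eye"],2).tolist(),st["time_s"])
E
```

```text
cart_blue [([299.0, 97.0, 341.0, 117.0], 0.65)]
cart_black [([344.0, 98.0, 353.0, 118.0], 0.7), ([292.0, 138.0, 337.0, 160.0], 0.67)]
cart_yellow [([301.0, 171.0, 337.0, 203.0], 0.69)]
cart_white [([286.0, 76.0, 348.0, 237.0], 0.65)]
rack [([285.0, 66.0, 346.0, 232.0], 0.93), ([372.0, 302.0, 418.0, 362.0], 0.19)]
309.70691628693146 [[0.0, -0.95, -0.3, 84.76], [1.0, 0.0, 0.0, -0.67], [-0.0, -0.3, 0.95, -186.79], [0.0, 0.0, 0.0, 1.0]] 6.7417
```

View pics/w_box.png

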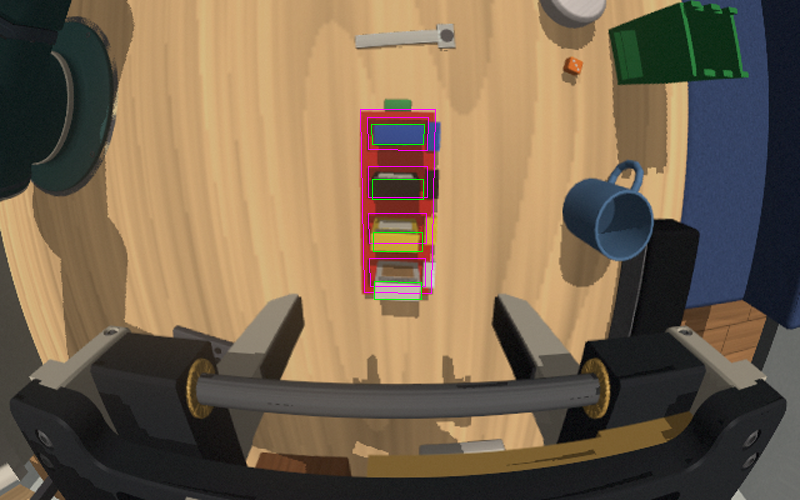

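View pics/w_rack.png

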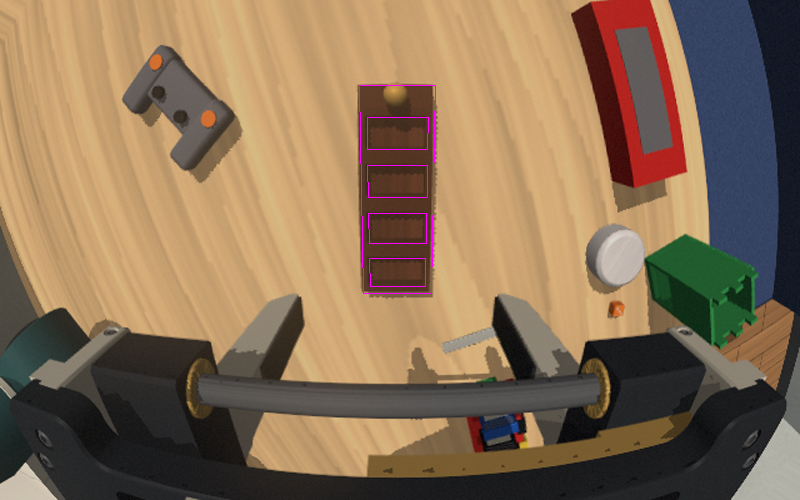

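Box (360–436, 109–296) and rack (359–434, 85–295) overlays match well; the cartridges sit at about (397, 134), (397, 188), (397, 242) and (397, 290). I'll zoom in once to check the residual.

```bash
python3 - <<'E'
import cv2,numpy as np
a=[cv2.imread(f"pics/w_{n}.png")[75:310,340:460] for n in("box","rack")]
r=cv2.imread("pics/w_box_raw.png")[60:248,272:368]
cv2.imwrite("pics/z.png",np.hstack([cv2.resize(i,(266,520),interpolation=cv2.INTER_CUBIC) for i in a+[r]]))
E
```

```text
(no output)
```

View pics/z.png

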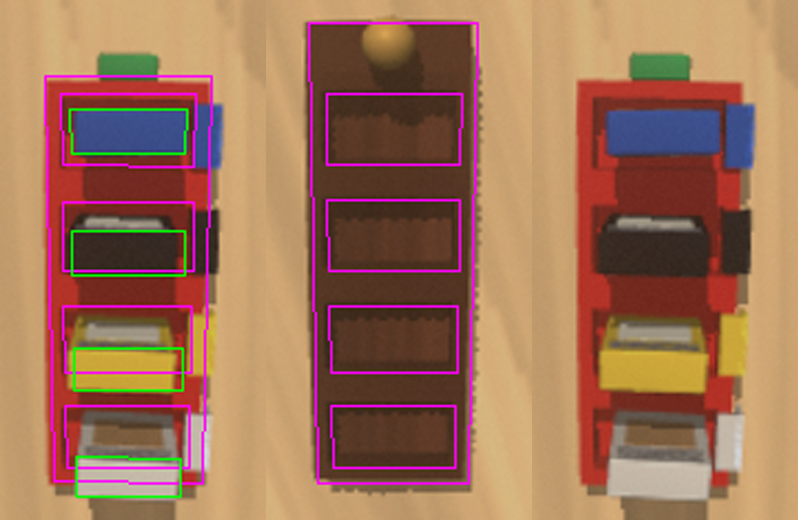

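```bash
cat >> h.py <<'E'
rack,box=np.load("poses.npy")
rack=rack+[-.8,-.8,0]; box=box+[-.5,-1.2,0]
def cyc(ys,yd):
    P=lambda pose,y,z:W(pose,(0,y,z))[0]
    bot.set_gripper(80,25)
    bot.reach(P(box,ys,170),quat(box[2])[0])
    print("down",bot.move_l(P(box,ys,46),velocity=120,force_limit=15))
    bot.set_gripper(30,25); s=bot.sense(); print("w",s["width"],s["finger_force"])
    bot.move_l(P(box,ys,190),velocity=150)
    print("lift w",bot.sense()["width"])
    bot.reach(P(rack,yd,190),quat(rack[2])[0])
    bot.move_l(P(rack,yd,90),velocity=150)
    print("ins",bot.move_l(P(rack,yd,50.5),velocity=50,force_limit=8),bot.sense()["tcp_pos"],bot.sense()["time_s"])
def rel(yd):
    bot.set_gripper(80); bot.move_l(W(rack,(0,yd,190))[0],velocity=200)
    p=bot.read_camera("wrist"); print("end",bot.sense()["time_s"]); return p
E
python3 - <<'E'
from h import *
cyc(-81,81)
p=bot.read_camera("scene"); cv2.imwrite("pics/a.png",cv2.resize(p["pixels"][90:340,160:480],(800,600)))
E
```

```text
down False
w 49.94150057405852 24.855692088603973
lift w 50.13740499742463
ins True [514.89531311 289.59559199  50.9472934 ] 15.6083
```

View pics/a.png

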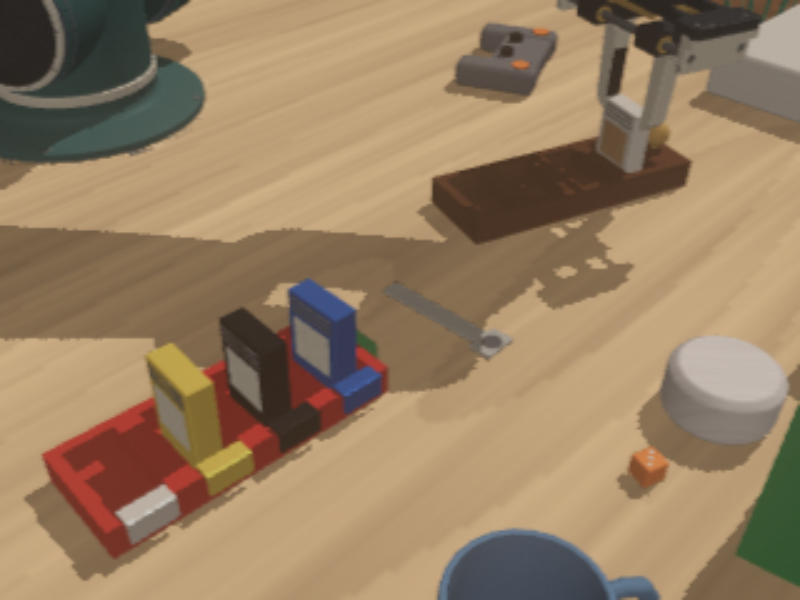

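The white cartridge, at about (625, 130), is seated upright in the slot next to the knob. It touched down at z = 51, as expected. Releasing it and doing the next one.

```bash
python3 - <<'E'
from h import *
rel(81)
cyc(-27,27); z=bot.sense()["tcp_pos"][2]
if 48<z<53.5:
    rel(27); cyc(27,-27); z=bot.sense()["tcp_pos"][2]
    if 48<z<53.5:
        rel(-27); cyc(81,-81); z=bot.sense()["tcp_pos"][2]
        if 48<z<53.5:
            rel(-81)
            bot.reach([430,-50,350],quat(0)[0])
ps=[bot.read_camera(c)["pixels"] for c in("scene","top")]
cv2.imwrite("pics/b.png",np.vstack([cv2.resize(ps[0][100:250,300:480],(480,300*4//3)[:2]),cv2.resize(ps[1][180:260,155:290],(480,200))]))
print(bot.sense()["time_s"])
E
```

```text
end 17.25
down False
w 49.91017542053133 24.772231081509943
lift w 50.00941982400875
ins True [498.30445196 238.3643302   50.93130219] 25.4583
end 27.05
down False
w 49.96567772670412 24.853714406490326
lift w 49.817686559119245
ins True [481.59501681 186.99170642  50.90262845] 34.5667
end 36.1583
down False
w 49.7582778471539 24.953546226024628
lift w 49.82042786674135
ins True [465.32025138 135.43591736  50.87070127] 43.0
end 44.6
45.675
```

View pics/b.png

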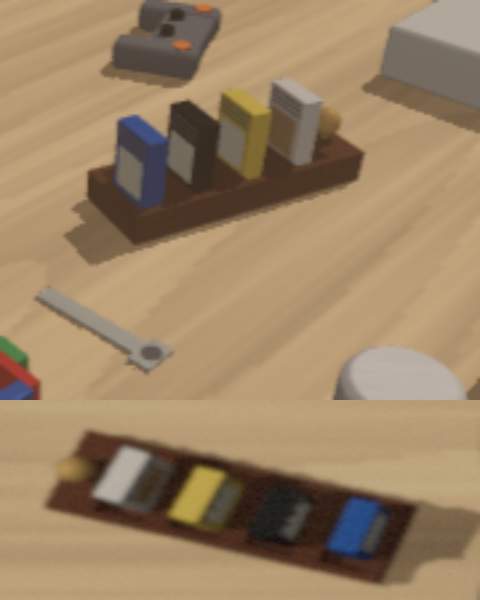

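All four stand upright in the rack: white (295, 120) by the knob, then yellow (243, 133), black (192, 145) and blue (140, 160).

```bash
python3 -c "
from plant import bot
print(bot.hand_in())"
```

```text
the job is handed in; nothing more can be done
None
```

The job is handed in: all four cartridges stand upright in the rack in reverse order (white next to the knob, then yellow, black and blue), with the arm clear and about 46 s used.

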